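Find the over-stiff latch on the gas access box

ROBOT

A 7-joint arm with a two-finger parallel gripper is mounted at the origin on the work surface. World frame = base frame: x ahead of the robot, y to its left, z up, the work surface at z = 0. Lengths are in m, angles in rad, forces in N, time in s.
With the tool pointing down it reaches from about 0.4 to 0.85 m from the base axis. Payload 10.4 kg.
Tool frame: the origin (TCP) lies at the very end of the fingers, on their centre line; the grasp point (between the pads) lies 19 mm behind it (manip.grip_point_offset is the distance from the TCP to the grasp point, in m); z points along the fingers, y is the line along which they close (so a half turn about z gives the same grasp; the last joint's range is limited). The gripper opens to 85 mm and grips with 20 to 120 N. Pads are 22 mm wide; open, the fingers measure 114 mm over their backs; the gripper's body (76 mm by 85 mm) begins 54 mm behind the grasp point. The pads swing forward as they close: fully open they stand 13 mm farther back than shut.
Start: joints at [-0.023, 0.332, -0.065, 1.46, 0.022, 1.35, -0.088], TCP at [0.625, 0, 0.231] pointing down, gripper open.
Joint ranges: [-2.6, 2.6], [-0.5, 2.12], [-1.47, 1.34], [0.16, 2.42], [-1.27, 4.41], [0.06, 2.06], [-2.6, 2.6]. Speed limits (rad/s): [2.22, 2.22, 2.79, 2.79, 3.14, 3.14, 3.14].

INTERFACE

Orientations are given as a unit quaternion [x, y, z, w].
In Python, from workcell import manip gives the robot as it stands. The module is installed in compiled form; this text tells all that it offers.
- The arm moves only by the shell command python3 -m inch 'ROWS' [OPENING] [FORCE]. ROWS is JSON, a list of rows, each a list of 2 entries, a list of its own where there are three numbers: the shift along the tool's x, y, z each as a share of 0.08 m, from -1 to 1, then the turn, a rotation vector about the tool's x, y, z each as a share of 45 degrees, from -1 to 1. A call has exactly 10 rows; each row is the pose to reach, as a shift and turn from the pose commanded when the call began, along the tool's axes at that moment; what a row does not reach only later rows make up. A row lasts 1/10 s, in which the tool goes at most 50 mm and 8.59 degrees, less where a joint would pass 70% of its speed; a pose out of reach is approached as far as the arm can. A call with a number of a shift or a turn outside -1 to 1 is refused whole. A call with a gripper value outside its range is refused whole. OPENING is the opening, from 0 (shut) to 1 (fully open), set as the call begins (- or left out, the last holds). The fingers move at their own pace and stop on an object; FORCE is the grip in N (left out, the last holds). Time passes only in rows, so rows that repeat a pose let the fingers close, or fill a call up. It gives the time, the measured TCP pose, the force, the opening and the grip force at its end, in the units of the state.
- manip.get_obs(): the state, without advancing time (a new reading comes with each control period).
- manip.camera(name): name is "scene" or "side" or "wrist"; returns the picture (480x640x3 uint8, red, green, blue); there is no depth.
- manip.camera_params(name): a dict with "fov_y" (degrees; the focal length in pixels is half the picture's height over the tangent of half this angle, whatever the lens; pixels are square), "cx", "cy" (the principal point, pixels), "k1" (the pictures are not rectified: a ray, as slopes to the right and down, at radius r is drawn at 1 + k1 r^2 times it, then the intrinsics apply), "camera_from_world" (4x4, takes a point from world to camera coordinates); the wrist camera has in their place "T_tool_cam" (4x4, takes a point from camera to tool coordinates, whose origin is the TCP and whose axes are the flange's). Camera axes: x right, y up, looking along -z (the intrinsics and any distortion apply to the point x, -y, -z); pixel columns grow to the right and rows downward; lengths in m; the calibration is good to about 2 mm. A picture is of the moment at which its call begins: read the wrist's pose just before it. camera_params takes no time and is no camera call.
- manip.hand_in(): hands the job in; it is judged then, once.
The state is a dict: "clock": time; "joint_pos": joint angles; "joint_velocities": joint speeds; "tau": joint torques, N m; "position": TCP position; "ee_rot": TCP orientation; "ft_force": force on the tool from outside, world axes, zero at the start; "torque": the same for the moment, N m; "grip_width": opening from 0.0 (shut) to 1.0 (fully open); "grasp_force": force on a finger pad.
Only numpy, scipy, OpenCV 4.12 (cv2) and the standard library are available. Lean on these libraries where they do the work, as an engineer would, in place of code of your own. Each camera call takes 0.05 s, during which the arm holds its last target. There are 200 camera calls.

TASK

Before this grey access box goes into the wall, try both push latches on its top: press each pad straight down, gently, until it clicks and its bolt draws in at the side, or until you have held about 10 N on it for a moment, and never press anything on the box harder than 15 N. One of the two will not release within 10 N: leave that one latched and slip the loose steel collar over the stud behind it, sitting flat on the box, with the good latch left released. Leave everything else where it is.

Things in the scene. Friction and masses are not known exactly. Their poses are not given: they have to be found in the camera images.
- box: Grey steel access box, fixed, 150 (x) x 240 (y) x 60 mm high. Origin at the centre of its underside; z up, x away from the robot, y to its left. On its flat top two push pads at (-35, +80) and (-35, -80) mm, two bare studs at (+35, +80) and (+35, -80) mm, a loose brass fitting near the middle. A 24 mm wide bolt sticks out of each side face, beside its pad.
- latch_left (a point): Point on the box top plate under the centre of the left (+y) push pad: a square steel plunger, 30 x 30 mm, that presses straight down on a spring of about 5 N per mm (travel 6 mm). Its top stands somewhere between 12 and 21 mm above the plate, different for each pad and each time. Either latch may be the over-stiff one.
- latch_right (a point): The same point for the right (-y) pad, built the same. Of the two latches the sound one clicks at about 4 to 7 N after 1 to 1.5 mm: resistance vanishes, the pad drops away and stays about 5 mm lower, and is springy again if pushed on. The over-stiff one just resists, springs back when let go, and would not give way even at 20 N.
- stud_left (a point): Foot of the left (+y) stud on the box top plate, 70 mm behind (+x of) the left pad. Steel stud 10 mm in diameter, 30 mm high.
- stud_right (a point): Foot of the right (-y) stud, 70 mm behind the right pad; same size.
- bolt_left (a joint): Draw of the bolt at the left side face, in m: 0 = latched (bolt sticks out about 14 mm), 0.010 = released (drawn in, sticks out about 4 mm). It snaps from one to the other and stays.
- bolt_right (a joint): The same for the bolt at the right side face.
- collar: Loose steel collar (thick ring), 46 mm outside and 26 mm inside diameter, 24 mm high, 150 g, standing flat on the table to the left or right of the box. Origin at the centre of its underside, z along its bore.
- tape_roll: Bystander: yellow plastic tape roll core, 68 mm outside diameter, 19 mm high, on the table on the side of the box where the collar is not. Origin at the centre of its underside.
- fitting: Bystander: brass fitting 28 mm in diameter, 38 mm high, standing on top of the box near the middle. Origin at the centre of its underside.
- phone: Bystander: black phone 150 x 72 x 9 mm lying on the table. Origin at the centre of its underside.
- mug: Bystander: white mug 76 mm in diameter, 90 mm high. Origin at the centre of its underside.
- wrench: Bystander: steel wrench lying on the table in front of the robot's left. Origin at the centre of its underside.
- blade_pack: Bystander: flat clear blister pack with a saw blade, 180 x 50 x 6 mm. Origin at the centre of its underside.
Things that resemble listed ones, but are neither listed nor needed, are in the scene too. Several things have the shape of the collar; the one meant has the colours described above.

How it is judged:
On the way:
1. the over-stiff latch has been tried: pushed with about 10 N (at least 8.5 N for 0.1 s) while its bolt stayed out (((contact force between the fingers and box above 8.5 N and horizontal distance between the grasp point and latch_left below 0.03 m and value of joint bolt_left below 0.003 m) or (contact force between the fingers and box above 8.5 N and horizontal distance between the grasp point and latch_right below 0.03 m and value of joint bolt_right below 0.003 m))), for 0.1 s.
At the end, for the whole second after the job is handed in: One bolt is drawn in over 7 mm; the over-stiff latch's bolt is drawn under 3 mm; the collar lies flat round the stud behind that latch (within 10 mm of its centre and 4 mm of the plate, tilted under 0.1 rad), let go and at rest (((value of joint bolt_left below 0.003 m and value of joint bolt_right above 0.007 m and horizontal distance between collar and stud_left below 0.01 m and z of collar in the frame of box between 0.056 and 0.064 m and angle between collar's own z axis and vertical below 0.1 rad and linear speed of collar below 0.02 m/s) or (value of joint bolt_right below 0.003 m and value of joint bolt_left above 0.007 m and horizontal distance between collar and stud_right below 0.01 m and z of collar in the frame of box between 0.056 and 0.064 m and angle between collar's own z axis and vertical below 0.1 rad and linear speed of collar below 0.02 m/s))); the robot touches nothing.
It fails at once if the fingers push on the box (pads included) harder than 18 N (contact force between the fingers and box above 18 N).
It fails at once if a bystander moved by more than 30 mm (distance of any of tape_roll, fitting, phone, mug, wrench, blade_pack from where it was at the start of the episode above 0.03 m).
It also fails if it takes over 54 s, if anything falls off the work surface, if the arm or the gripper's body presses on something with over 40 N, if the wrist force passes 120 N, or if a joint passes its speed limit or range.

## Working session

There is one attempt and no reset: what is moved stays moved. The work goes in short steps, Python scripts to look and compute and a shell command to move; the robot and the scene stay as the last step left them, time stands still between calls to the robot, and variables do not carry over. Pictures are saved under pics/ and viewed, at most 13 in all, crops included, and the job is handed in when it is done.

```bash
mkdir -p pics
cat > h.py <<'E'
import numpy as np, cv2
from scipy.spatial.transform import Rotation as R
from workcell import manip
def snap(n,f):
    o=manip.get_obs(); im=manip.camera(n); cv2.imwrite('pics/'+f,im[:,:,::-1]); return im,o
def pose(o):
    T=np.eye(4);T[:3,:3]=R.from_quat(o['ee_rot']).as_matrix();T[:3,3]=o['position'];return T
def cam(n,o=None):
    p=manip.camera_params(n); f=240/np.tan(np.radians(p['fov_y'])/2)
    W=np.linalg.inv(p['camera_from_world']) if n!='wrist' else pose(o)@np.array(p['T_tool_cam'])
    return p,f,W
def ray(n,uv,o=None):
    p,f,W=cam(n,o); K=np.array([[f,0,p['cx']],[0,f,p['cy']],[0,0,1.]])
    q=cv2.undistortPoints(np.array([[uv]],float),K,np.array([p['k1'],0,0,0.]))[0,0]
    # k1 model identical to OpenCV
    d=W[:3,:3]@np.array([q[0],-q[1],-1.]); return W[:3,3],d
def onz(n,uv,z,o=None):
    c,d=ray(n,uv,o); return c+d*(z-c[2])/d[2]
def tri(rays):
    A=np.zeros((3,3));b=np.zeros(3)
    for c,d in rays:
        d=d/np.linalg.norm(d);P=np.eye(3)-np.outer(d,d);A+=P;b+=P@c
    x=np.linalg.solve(A,b)
    return x,[np.linalg.norm(np.cross(x-c,d/np.linalg.norm(d))) for c,d in rays]
def proj(n,X,o=None):
    p,f,W=cam(n,o);c=np.linalg.inv(W)@np.append(X,1);x,y=c[0]/-c[2],-c[1]/-c[2];s=1+p['k1']*(x*x+y*y)
    return np.array([p['cx']+f*x*s,p['cy']+f*y*s])
E
python3 - <<'E'
from h import *
for n in ['scene','side','wrist']:
    im,o=snap(n,n+'0.png')
    p,f,W=cam(n,o);print(n,f,p['k1'],W.round(3).tolist())
print(o)
E
```

```text
scene 536.9122583319938 -0.06172224659792126 [[0.861, -0.405, 0.307, 0.899], [0.508, 0.698, -0.505, -0.617], [-0.009, 0.591, 0.807, 1.042], [0.0, 0.0, 0.0, 1.0]]
side 435.64769003084893 -0.09104951583685446 [[-0.956, 0.221, -0.192, 0.292], [-0.293, -0.715, 0.635, 0.695], [0.004, 0.664, 0.748, 0.891], [0.0, 0.0, 0.0, 1.0]]
wrist 398.76513844282437 0.006600999143934414 [[1.0, 0.001, 0.001, 0.625], [-0.001, 0.952, 0.306, 0.078], [-0.0, -0.306, 0.952, 0.374], [0.0, 0.0, 0.0, 1.0]]
{'clock': 0.1, 'joint_pos': array([-0.02259728,  0.3328159 , -0.0647085 ,  1.46086149,  0.0216304 ,
        1.34990723, -0.0884926 ]), 'joint_velocities': array([ 0.00030355, -0.00146839, -0.00152627, -0.00056475,  0.00035717,
        0.00052579,  0.0002258 ]), 'tau': array([ 9.25707973e-04, -6.26745987e+01,  4.87730233e-02, -3.92438293e+01,
        1.62844139e-02,  6.89412060e-03, -5.92459219e-05]), 'position': array([ 6.24659764e-01, -1.02114468e-05,  2.30589028e-01]), 'ee_rot': array([ 7.07092951e-01,  7.07120314e-01, -4.87336401e-04, -4.26699855e-04]), 'ft_force': array([0.64830873, 0.42297778, 0.11809556]), 'torque': array([-0.01721613,  0.00422243, -0.01650111]), 'grasp_force': 0.0, 'grip_width': 1.0007244327305491}
```

View pics/scene0.png

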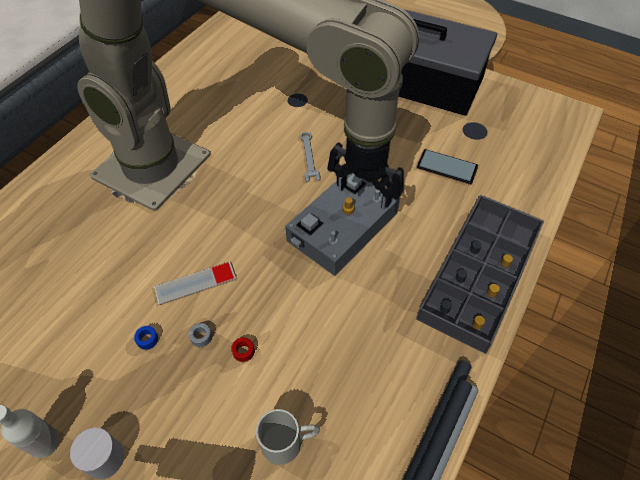

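View pics/side0.png

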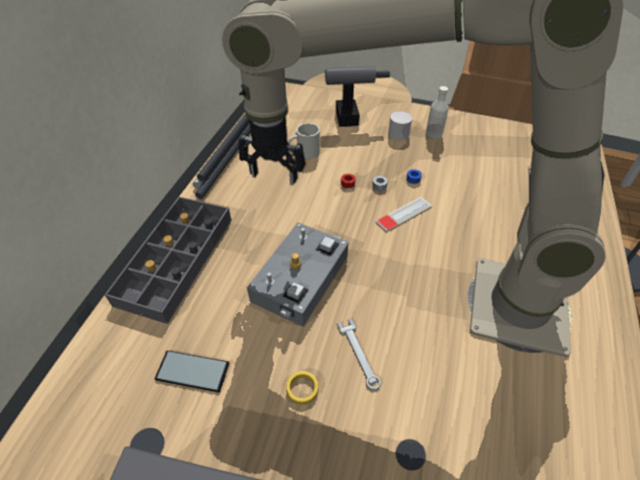

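View pics/wrist0.png

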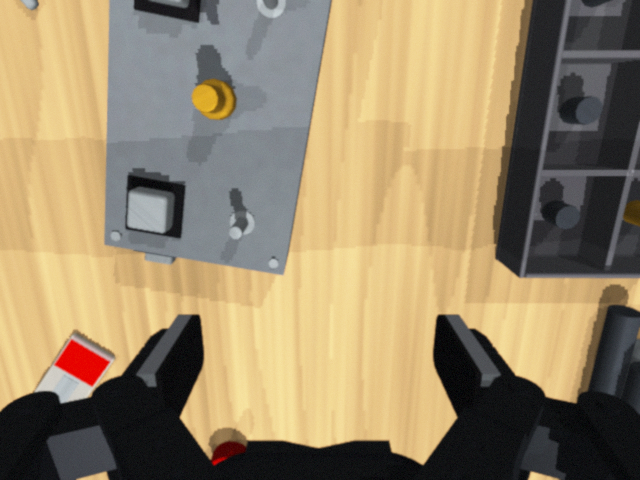

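Scene view: three ring-shaped things, blue (146,337), bare grey steel (200,335) and red (243,349); the grey one matches "steel collar". Side view shows them at (414,176), (380,184) and (348,181). The tape roll is on the other side, at side (302,388). The wrist view shows the right pad frame at about (154,205), the right stud foot at (241,224) and the fitting at (213,98). I'll confirm the collar with a crop.

Run:
```python
from h import *
o=manip.get_obs()
a=cv2.imread('pics/scene0.png')[290:390,100:290]; b=cv2.imread('pics/wrist0.png')[150:290,90:310]
c=cv2.imread('pics/scene0.png')[170:275,280:410]
a=cv2.resize(a,(570,300),interpolation=cv2.INTER_CUBIC);b=cv2.resize(b,(440,280),interpolation=cv2.INTER_CUBIC);c=cv2.resize(c,(325,262),interpolation=cv2.INTER_CUBIC)
m=np.zeros((600,800,3),np.uint8);m[:300,:570]=a;m[310:590,:440]=b;m[310:572,450:775]=c
cv2.imwrite('pics/crop.png',m)
print('washer',onz('wrist',(241,224),.06,o),'frame',onz('wrist',(154.5,205),.06,o))
for k,uv in dict(cA=(105,244),cB=(284,273),s1=(116,236),s2=(274,263)).items(): print(k,onz('wrist',uv,.06,o))
print('collar',tri([ray('scene',(200,335)),ray('side',(380,184))]),'studR top',tri([ray('scene',(333,233)),ray('side',(303,231))]),'studL',tri([ray('scene',(377,191)),ray('side',(269,275))]))
print('washL wrist',onz('wrist',(271,3),.06,o), 'collar grounded',onz('scene',(200,335),.012),onz('side',(380,184),.012))
```

```text
washer [ 0.56226923 -0.00820847  0.06      ] frame [0.49368687 0.00769646 0.06      ]
cA [ 0.44855801 -0.02529227  0.06      ]
cB [ 0.59623311 -0.05143626  0.06      ]
s1 [ 0.45873055 -0.01836166  0.06      ]
s2 [ 0.58804536 -0.04233045  0.06      ]
collar (array([ 0.42541013, -0.32799642,  0.00817419]), [np.float64(0.00011941131196745537), np.float64(0.0001194113119673533)]) studR top (array([ 0.56218666, -0.00495612,  0.08430508]), [np.float64(0.00029219438484617176), np.float64(0.0002921943848462201)]) studL (array([0.5916408 , 0.15111029, 0.08613281]), [np.float64(0.00025699746623516454), np.float64(0.0002569974662351007)])
washL wrist [0.5927746  0.15067877 0.06      ] collar grounded [ 0.42704199 -0.32910185  0.012     ] [ 0.42493292 -0.32347477  0.012     ]
```

View pics/crop.png

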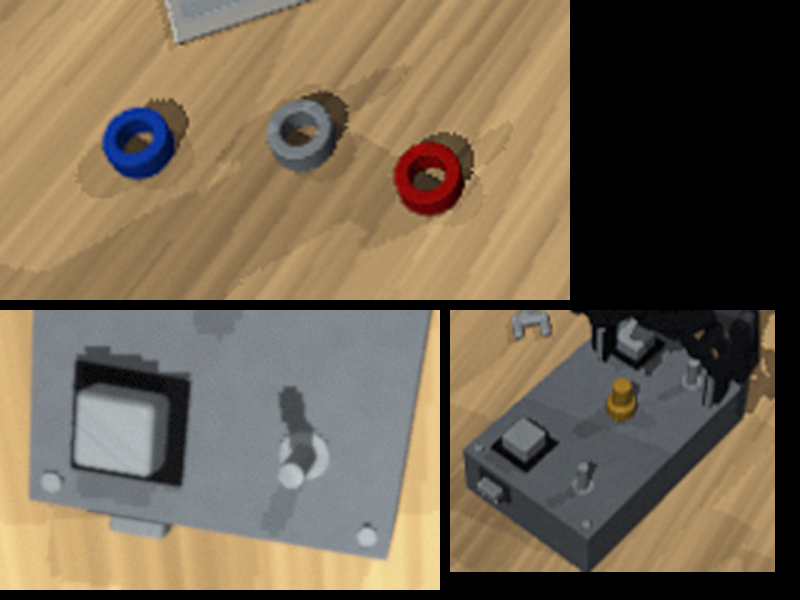

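The grey ring at scene (200,335), the middle one, is bare steel, and the others are painted blue and red. So it is the collar, near (0.426,-0.327). The box has a yaw of about -10.5° and its centre is near (0.5435,0.078). I'll start with the right pad, fingers shut.

```bash
python3 -m inch '[[[0,-0.2,0.2],[0,0,0]],[[0,-0.5,0.5],[0,0,0]],[[0.02,-0.8,0.8],[0,0,0]],[[0.05,-1,0.9],[0,0,0]],[[0.07,-1,0.9],[0,0,0]],[[0.07,-1,0.9],[0,0,0]],[[0.07,-1,0.9],[0,0,0]],[[0.07,-1,0.9],[0,0,0]],[[0.07,-1,0.9],[0,0,0]],[[0.07,-1,0.9],[0,0,0]]]' 0 40
python3 -m inch '[[[0,-0.2,0.2],[0,0,0]],[[0,-0.4,0.3],[0,0,0]],[[0,-0.6,0.5],[0,0,0]],[[0,-0.63,0.65],[0,0,0]],[[0,-0.63,0.75],[0,0,0]],[[0,-0.63,0.8],[0,0,0]],[[0,-0.63,0.83],[0,0,0]],[[0,-0.63,0.85],[0,0,0]],[[0,-0.63,0.87],[0,0,0]],[[0,-0.63,0.87],[0,0,0]]]'
python3 - <<'E'
from h import *
print(manip.get_obs()['ft_force'])
for n in ['scene','side','wrist']: snap(n,n+'1.png')
m=np.vstack([np.hstack([cv2.imread('pics/scene1.png')[150:290,260:440],cv2.imread('pics/side1.png')[210:350,230:410]])])
w=cv2.resize(cv2.imread('pics/wrist1.png'),(400,300))
M=np.zeros((600,720,3),np.uint8);M[:280,:720]=cv2.resize(m,(720,280));M[290:590,:400]=w
cv2.imwrite('pics/m1.png',M)
E
```

```text
clock: 1.15
position: [0.5453, 0.0056, 0.1594]
ee_rot: [0.707, 0.707, 0.0, 0.0]
ft_force: [-0.0, -0.8, 0.9]
grip_width: 0.002
grasp_force: 0.0
clock: 2.15
position: [0.4948, 0.0056, 0.0897]
ee_rot: [0.707, 0.707, 0.0, 0.0]
ft_force: [-0.0, 0.6, 0.4]
grip_width: -0.003
grasp_force: 0.0
[-0.01032481  0.56052594  0.35599979]
```

View pics/m1.png

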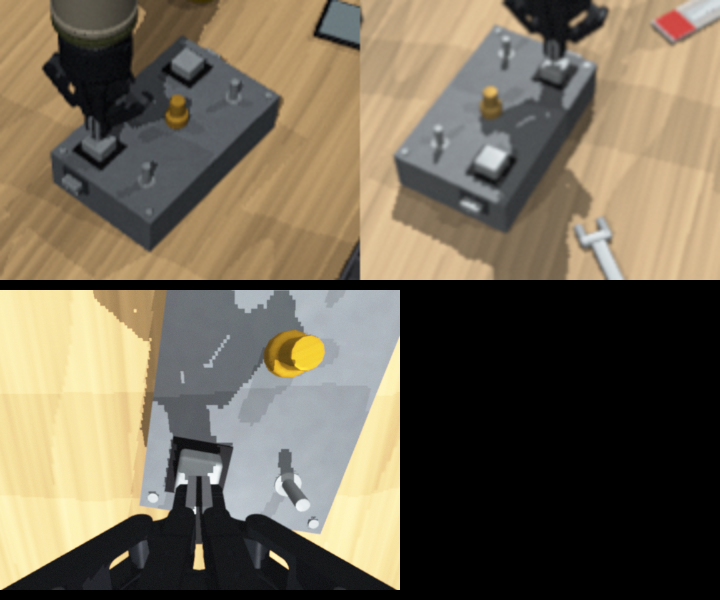

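The shut fingers sit over the right pad (montage (100,140)), and everything else is undisturbed. Next I step down gently.

```bash
python3 -m inch '[[[0,0,0.05],[0,0,0]],[[0,0,0.08],[0,0,0]],[[0,0,0.09],[0,0,0]],[[0,0,0.095],[0,0,0]],[[0,0,0.1],[0,0,0]],[[0,0,0.105],[0,0,0]],[[0,0,0.11],[0,0,0]],[[0,0,0.115],[0,0,0]],[[0,0,0.12],[0,0,0]],[[0,0,0.12],[0,0,0]]]'
```

```text
clock: 3.3
position: [0.4946, 0.0056, 0.0801]
ee_rot: [0.707, 0.707, 0.0, -0.0]
ft_force: [-0.3, 0.3, 0.1]
grip_width: -0.001
grasp_force: 0.0
```

```bash
python3 -m inch '[[[0,0,0.004],[0,0,0]],[[0,0,0.007],[0,0,0]],[[0,0,0.01],[0,0,0]],[[0,0,0.013],[0,0,0]],[[0,0,0.016],[0,0,0]],[[0,0,0.019],[0,0,0]],[[0,0,0.022],[0,0,0]],[[0,0,0.025],[0,0,0]],[[0,0,0.025],[0,0,0]],[[0,0,0.025],[0,0,0]]]'
```

```text
clock: 4.3
position: [0.4948, 0.0056, 0.0784]
ee_rot: [0.707, 0.707, 0.0, 0.0]
ft_force: [-1.9, -0.5, 5.3]
grip_width: 0.003
grasp_force: 2.7
```

```bash
python3 -m inch '[[[0,0,0.001],[0,0,0]],[[0,0,0.002],[0,0,0]],[[0,0,0.003],[0,0,0]],[[0,0,0.004],[0,0,0]],[[0,0,0.005],[0,0,0]],[[0,0,0.006],[0,0,0]],[[0,0,0.007],[0,0,0]],[[0,0,0.008],[0,0,0]],[[0,0,0.008],[0,0,0]],[[0,0,0.008],[0,0,0]]]'
```

```text
clock: 5.3
position: [0.4948, 0.0056, 0.0777]
ee_rot: [0.707, 0.707, 0.0, 0.0]
ft_force: [-1.0, 0.4, 5.7]
grip_width: 0.0
grasp_force: 3.1
```

```bash
python3 -m inch '[[[0,0,0.001],[0,0,0]],[[0,0,0.002],[0,0,0]],[[0,0,0.003],[0,0,0]],[[0,0,0.004],[0,0,0]],[[0,0,0.005],[0,0,0]],[[0,0,0.006],[0,0,0]],[[0,0,0.006],[0,0,0]],[[0,0,0.006],[0,0,0]],[[0,0,0.006],[0,0,0]],[[0,0,0.006],[0,0,0]]]'
python3 - <<'E'
from h import *
print(manip.get_obs()['ft_force'])
snap('scene','scene2.png')
for f in 'scene0','scene1','scene2':
    im=cv2.imread(f'pics/{f}.png');print(im[236:250,284:302].mean(2).astype(int)[::3].tolist())
E
```

```text
clock: 6.3
position: [0.4949, 0.0056, 0.0774]
ee_rot: [0.707, 0.707, 0.0, 0.0]
ft_force: [-2.0, -0.5, 8.4]
grip_width: -0.002
grasp_force: 3.9
[-1.97448769 -0.50111726  8.35218085]
[[110, 105, 73, 60, 58, 60, 61, 53, 26, 35, 37, 31, 33, 40, 58, 74, 82, 89], [105, 101, 83, 57, 59, 60, 65, 116, 117, 105, 102, 104, 97, 79, 45, 27, 32, 41], [101, 107, 107, 107, 90, 63, 61, 76, 82, 94, 106, 115, 104, 104, 108, 108, 92, 30], [112, 115, 114, 110, 109, 104, 101, 98, 85, 61, 55, 72, 82, 87, 71, 51, 37, 27], [113, 110, 106, 102, 104, 104, 102, 99, 105, 110, 105, 95, 82, 68, 55, 60, 60, 63]]
[[108, 105, 71, 56, 62, 60, 60, 51, 26, 38, 37, 28, 34, 42, 57, 69, 86, 90], [99, 98, 83, 59, 58, 57, 63, 113, 111, 106, 104, 104, 92, 82, 48, 29, 30, 41], [102, 106, 108, 108, 91, 63, 60, 76, 80, 95, 106, 114, 104, 105, 106, 109, 90, 32], [112, 115, 112, 110, 106, 104, 104, 99, 87, 62, 54, 71, 83, 88, 68, 51, 32, 29], [111, 109, 107, 103, 101, 101, 99, 99, 103, 108, 105, 97, 83, 65, 57, 60, 58, 60]]
[[107, 105, 72, 58, 60, 61, 59, 54, 27, 36, 35, 28, 32, 45, 56, 68, 78, 84], [104, 98, 84, 56, 59, 59, 63, 100, 122, 104, 102, 103, 95, 81, 47, 26, 32, 39], [104, 105, 110, 105, 90, 62, 58, 62, 72, 83, 97, 104, 113, 104, 108, 108, 90, 30], [110, 114, 114, 110, 106, 104, 100, 99, 87, 61, 59, 65, 73, 83, 85, 46, 36, 29], [113, 109, 106, 103, 102, 104, 102, 100, 104, 109, 105, 95, 84, 68, 57, 60, 58, 59]]
```

Force is now 8.4 N with the bolt still out, so this is probably the stiff latch. I'll go on to about 10 N and hold.

```bash
python3 -m inch '[[[0,0,0.001],[0,0,0]],[[0,0,0.002],[0,0,0]],[[0,0,0.003],[0,0,0]],[[0,0,0.004],[0,0,0]],[[0,0,0.005],[0,0,0]],[[0,0,0.006],[0,0,0]],[[0,0,0.006],[0,0,0]],[[0,0,0.006],[0,0,0]],[[0,0,0.006],[0,0,0]],[[0,0,0.006],[0,0,0]]]'
python3 - <<'E'
from h import *
for i in range(3):
    manip.camera('side'); print(manip.get_obs()['ft_force'],manip.get_obs()['position'][2])
E
```

```text
clock: 7.35
position: [0.4949, 0.0056, 0.0771]
ee_rot: [0.707, 0.707, 0.0, 0.0]
ft_force: [-2.6, -0.4, 9.2]
grip_width: -0.002
grasp_force: 4.7
[-2.24100792 -1.26170473  8.94228266] 0.07706483383045427
[-3.0481459  -1.37539475  9.78239886] 0.07705626251392615
[-2.84900784 -1.53613436  9.20792043] 0.07706302866451661
```

```bash
python3 -m inch '[[[0,0,0.001],[0,0,0]],[[0,0,0.002],[0,0,0]],[[0,0,0.003],[0,0,0]],[[0,0,0.004],[0,0,0]],[[0,0,0.004],[0,0,0]],[[0,0,0.004],[0,0,0]],[[0,0,0.004],[0,0,0]],[[0,0,0.004],[0,0,0]],[[0,0,0.004],[0,0,0]],[[0,0,0.004],[0,0,0]]]'
python3 - <<'E'
from h import *
for i in range(3):
    snap('scene','scene3.png'); print(manip.get_obs()['ft_force'],manip.get_obs()['position'][2])
E
```

```text
clock: 8.5
position: [0.495, 0.0056, 0.0768]
ee_rot: [0.707, 0.707, 0.0, 0.0]
ft_force: [-3.1, -0.7, 9.8]
grip_width: 0.002
grasp_force: 5.2
[-2.79166072 -0.15794288 10.36351378] 0.07682261251845393
[-2.6959341  -0.7875103  10.59032969] 0.07686195716586414
[-2.54661602 -0.47607412 10.39210348] 0.07684109682998133
```

Held about 10.4 N without release, so the right latch is the over-stiff one. Now the left pad at (0.5237,0.1633).

```bash
python3 -m inch '[[[0,0,-0.1],[0,0,0]],[[0,0,-0.3],[0,0,0]],[[0,0,-0.55],[0,0,0]],[[0.1,0,-0.55],[0,0,0]],[[0.3,0,-0.55],[0,0,0]],[[0.5,0.1,-0.55],[0,0,0]],[[0.7,0.2,-0.55],[0,0,0]],[[0.85,0.3,-0.55],[0,0,0]],[[1,0.36,-0.55],[0,0,0]],[[1,0.36,-0.55],[0,0,0]]]'
python3 -m inch '[[[0.2,0,0],[0,0,0]],[[0.4,0,0],[0,0,0]],[[0.6,0,0],[0,0,0]],[[0.8,0,0.1],[0,0,0]],[[0.97,0,0.2],[0,0,0]],[[0.97,0,0.3],[0,0,0]],[[0.97,0,0.4],[0,0,0]],[[0.97,0,0.44],[0,0,0]],[[0.97,0,0.46],[0,0,0]],[[0.97,0,0.46],[0,0,0]]]'
python3 - <<'E'
from h import *
snap('wrist','wrist4.png'); im,o=snap('scene','scene4.png')
print(o['ft_force'])
a=cv2.resize(cv2.imread('pics/wrist4.png'),(400,300));b=cv2.resize(cv2.imread('pics/scene4.png')[150:290,260:440],(386,300))
cv2.imwrite('pics/m4.png',np.hstack([a,b]))
E
```

```text
clock: 9.65
position: [0.5236, 0.0875, 0.1198]
ee_rot: [0.706, 0.708, 0.0, -0.0]
ft_force: [0.2, -0.9, 0.5]
grip_width: 0.0
grasp_force: 0.0
clock: 10.65
position: [0.5235, 0.1626, 0.0833]
ee_rot: [0.707, 0.707, -0.0, 0.0]
ft_force: [-0.3, 0.1, 0.3]
grip_width: -0.005
grasp_force: 0.0
[-0.34429009  0.29499449 -0.08320213]
```

View pics/m4.png

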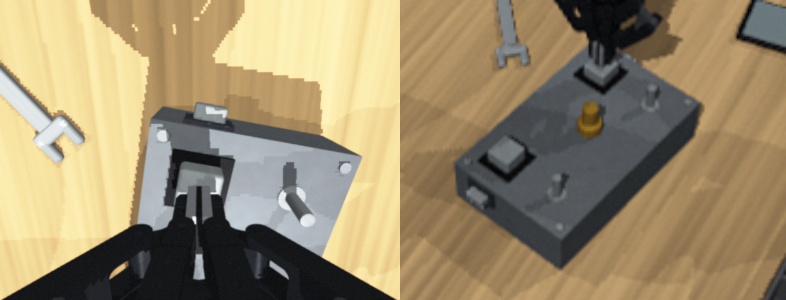

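The fingers are centred over the left pad. The left bolt is at wrist-crop (210,110), and the right bolt is still out.

```bash
python3 -m inch '[[[0,0,0.01],[0,0,0]],[[0,0,0.016],[0,0,0]],[[0,0,0.02],[0,0,0]],[[0,0,0.024],[0,0,0]],[[0,0,0.028],[0,0,0]],[[0,0,0.032],[0,0,0]],[[0,0,0.036],[0,0,0]],[[0,0,0.04],[0,0,0]],[[0,0,0.044],[0,0,0]],[[0,0,0.044],[0,0,0]]]'
python3 -m inch '[[[0,0,0.003],[0,0,0]],[[0,0,0.006],[0,0,0]],[[0,0,0.01],[0,0,0]],[[0,0,0.013],[0,0,0]],[[0,0,0.016],[0,0,0]],[[0,0,0.019],[0,0,0]],[[0,0,0.022],[0,0,0]],[[0,0,0.025],[0,0,0]],[[0,0,0.025],[0,0,0]],[[0,0,0.025],[0,0,0]]]'
```

```text
clock: 11.75
position: [0.5234, 0.1632, 0.0798]
ee_rot: [0.707, 0.707, -0.0, -0.0]
ft_force: [-0.6, 0.5, 0.2]
grip_width: -0.0
grasp_force: 0.0
clock: 12.75
position: [0.5235, 0.1633, 0.078]
ee_rot: [0.707, 0.707, 0.0, 0.0]
ft_force: [0.2, -0.6, 2.8]
grip_width: -0.002
grasp_force: 1.7
```

```bash
python3 -m inch '[[[0,0,0.002],[0,0,0]],[[0,0,0.004],[0,0,0]],[[0,0,0.006],[0,0,0]],[[0,0,0.008],[0,0,0]],[[0,0,0.01],[0,0,0]],[[0,0,0.012],[0,0,0]],[[0,0,0.014],[0,0,0]],[[0,0,0.014],[0,0,0]],[[0,0,0.014],[0,0,0]],[[0,0,0.014],[0,0,0]]]'
python3 - <<'E'
from h import *
w,o=snap('wrist','wrist5.png'); print(o['ft_force'])
for f in ['wrist4','wrist5']:
    im=cv2.imread(f'pics/{f}.png');print(im[150:205:4,340].mean(1).astype(int))
E
```

```text
clock: 13.75
position: [0.5234, 0.1632, 0.0767]
ee_rot: [0.707, 0.707, 0.0, 0.0]
ft_force: [0.8, -0.4, -0.5]
grip_width: -0.004
grasp_force: 0.0
[ 0.79323321 -0.38032856 -0.45002414]
[151 153 149 154 129 140 224 230 184 143 145 111  54  59]
[156 153 155 154 153 131 135 134 132 132  73  94 112  50]
```

The force vanished and the bolt edge moved in the wrist picture, so the left latch has released. Now I'll rise, open the gripper and go to the collar.

```bash
python3 -m inch '[[[0,0,-0.2],[0,0,0]],[[0,0,-0.5],[0,0,0]],[[0,0,-0.8],[0,0,0]],[[-0.1,0,-1],[0,0,0]],[[-0.25,0,-1],[0,0,0]],[[-0.4,0,-1],[0,0,0]],[[-0.6,-0.1,-1],[0,0,0]],[[-0.8,-0.1,-1],[0,0,0]],[[-1,-0.2,-1],[0,0,0]],[[-1,-0.2,-1],[0,0,0]]]' 1 40
for i in 1 2 3 4; do python3 -m inch '[[[-0.15,0,0],[0,0,0]],[[-0.3,0,-0.1],[0,0,0]],[[-0.45,-0.1,-0.1],[0,0,0]],[[-0.6,-0.15,-0.1],[0,0,0]],[[-0.75,-0.2,-0.1],[0,0,0]],[[-0.9,-0.25,-0.1],[0,0,0]],[[-1,-0.25,-0.1],[0,0,0]],[[-1,-0.25,-0.1],[0,0,0]],[[-1,-0.25,-0.1],[0,0,0]],[[-1,-0.25,-0.1],[0,0,0]]]' | grep position; done
python3 - <<'E'
from h import *
w,o=snap('wrist','wrist6.png'); print(o['position'],o['ft_force'])
snap('side','side6.png')
a=cv2.resize(cv2.imread('pics/wrist6.png'),(480,360));b=cv2.resize(cv2.imread('pics/side6.png')[200:340,230:400],(320,263))
M=np.zeros((360,800,3),np.uint8);M[:,:480]=a;M[:263,480:]=b;cv2.imwrite('pics/m6.png',M)
E
```

```text
clock: 14.8
position: [0.506, 0.0799, 0.156]
ee_rot: [0.708, 0.706, -0.001, -0.0]
ft_force: [-0.5, -0.1, -0.7]
grip_width: 1.003
grasp_force: 0.0
position: [0.4875, 0.0039, 0.1647]
position: [0.4676, -0.0762, 0.1727]
position: [0.4476, -0.1562, 0.1807]
position: [0.4277, -0.2362, 0.1887]
[ 0.42769785 -0.23617313  0.18870662] [0.20420772 0.58544237 0.72362727]
```

View pics/m6.png

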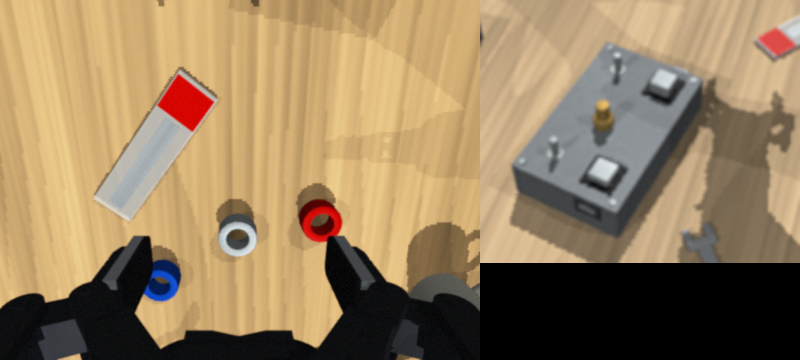

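The left bolt is now flush-ish (crop (587,212)). The wrist view shows the steel collar at full-image (317,314), red at (427,295) and blue at (216,373). I'll compute positions.

Run:
```python
from h import *
o=manip.get_obs(); im=cv2.imread('pics/wrist6.png'); h=cv2.cvtColor(im,cv2.COLOR_BGR2HSV)
m=((h[...,1]<40)&(h[...,2]>150)).astype(np.uint8); m[:, :270]=0;m[:,370:]=0;m[:270]=0;m[360:]=0
c=max(cv2.findContours(m,cv2.RETR_EXTERNAL,cv2.CHAIN_APPROX_NONE)[0],key=cv2.contourArea)
(u,v),r=cv2.minEnclosingCircle(c);print('top',u,v,r,cv2.fitEllipse(c)); X=onz('wrist',(u,v),.024,o);print(X, 'dia',np.linalg.norm(onz('wrist',(u+r,v),.024,o)-X)*2)
for n,uv in dict(red=(427,295),blue=(216,373)).items(): print(n,onz('wrist',uv,.024,o))
```

```text
top 316.5 318.0 25.811918258666992 ((316.5647888183594, 318.67449951171875), (44.68184280395508, 50.56365966796875), 90.3519515991211)
[ 0.42701236 -0.32721984  0.024     ] dia 0.04472901723926953
red [ 0.52091848 -0.30537536  0.024     ]
blue [ 0.3356722  -0.38301945  0.024     ]
```

```bash
python3 -m inch '[[[-0.2,0,0.1],[0,0,0]],[[-0.4,0,0.3],[0,0,0]],[[-0.6,0,0.5],[0,0,0]],[[-0.8,0,0.7],[0,0,0]],[[-1,0,0.9],[0,0,0]],[[-1.0,0,1],[0,0,0]],[[-1,0,1],[0,0,0]],[[-1,0,1],[0,0,0]],[[-1,0,1],[0,0,0]],[[-1,0,1],[0,0,0]]]'
python3 - <<'E'
from h import *
im=snap('wrist','wrist7.png');o=im[1]; im=cv2.imread('pics/wrist7.png'); h=cv2.cvtColor(im,cv2.COLOR_BGR2HSV)
print(o['position'],proj('wrist',np.array([.427,-.327,.024]),o))
u,v=proj('wrist',np.array([.427,-.327,.024]),o).astype(int)
m=((h[...,1]<40)&(h[...,2]>140)).astype(np.uint8);w=np.zeros_like(m);w[max(v-70,0):v+70,u-70:u+70]=1;m*=w
c=max(cv2.findContours(m,cv2.RETR_EXTERNAL,cv2.CHAIN_APPROX_NONE)[0],key=cv2.contourArea)
e=cv2.fitEllipse(c);print(e,onz('wrist',e[0],.024,o))
E
```

```text
clock: 19.9
position: [0.428, -0.3164, 0.1095]
ee_rot: [0.707, 0.707, 0.0, 0.001]
ft_force: [-0.1, 0.4, 1.0]
grip_width: 1.0
grasp_force: 0.0
[ 0.42801081 -0.316443    0.10954425] [315.22223034 264.31099788]
((315.2495422363281, 264.6897888183594), (66.36526489257812, 71.74181365966797), 90.55987548828125) [ 0.42701621 -0.32724988  0.024     ]
```

```bash
python3 -m inch '[[[-0.05,0,0.1],[0,0,0]],[[-0.1,-0.01,0.3],[0,0,0]],[[-0.135,-0.012,0.5],[0,0,0]],[[-0.135,-0.012,0.65],[0,0,0]],[[-0.135,-0.012,0.8],[0,0,0]],[[-0.135,-0.012,0.9],[0,0,0]],[[-0.135,-0.012,0.95],[0,0,0]],[[-0.135,-0.012,1],[0,0,0]],[[-0.135,-0.012,1],[0,0,0]],[[-0.135,-0.012,1],[0,0,0]]]'
python3 -m inch '[[[0,0,0.1],[0,0,0]],[[0,0,0.2],[0,0,0]],[[0,0,0.27],[0,0,0]],[[0,0,0.31],[0,0,0]],[[0,0,0.32],[0,0,0]],[[0,0,0.32],[0,0,0]],[[0,0,0.32],[0,0,0]],[[0,0,0.32],[0,0,0]],[[0,0,0.32],[0,0,0]],[[0,0,0.32],[0,0,0]]]'
python3 -m inch '[[[0,0,0],[0,0,0]],[[0,0,0],[0,0,0]],[[0,0,0],[0,0,0]],[[0,0,0],[0,0,0]],[[0,0,0],[0,0,0]],[[0,0,0],[0,0,0]],[[0,0,0],[0,0,0]],[[0,0,0],[0,0,0]],[[0,0,0],[0,0,0]],[[0,0,0],[0,0,0]]]' 0 40
```

```text
clock: 20.95
position: [0.4267, -0.3277, 0.0291]
ee_rot: [0.707, 0.707, 0.0, 0.0]
ft_force: [0.5, 0.9, -0.1]
grip_width: 1.003
grasp_force: 0.0
clock: 21.95
position: [0.4266, -0.3276, 0.0033]
ee_rot: [0.707, 0.707, 0.0, 0.0]
ft_force: [0.4, 0.2, -0.8]
grip_width: 0.999
grasp_force: 0.0
clock: 22.95
position: [0.4267, -0.3277, 0.0034]
ee_rot: [0.707, 0.707, 0.0, 0.0]
ft_force: [-0.6, -0.0, 6.0]
grip_width: 0.517
grasp_force: 41.4
```

```bash
python3 -m inch '[[[0,0,-0.05],[0,0,0]],[[0,0,-0.15],[0,0,0]],[[0,0,-0.3],[0,0,0]],[[0,0,-0.5],[0,0,0]],[[0,0,-0.7],[0,0,0]],[[0.1,0.1,-0.9],[0,0,0]],[[0.25,0.2,-1],[0,0,0]],[[0.4,0.3,-1],[0,0,0]],[[0.5,0.3,-1],[0,0,0]],[[0.5,0.3,-1],[0,0,0]]]'
python3 -m inch '[[[0.1,0.05,-0.1],[0,0,0]],[[0.25,0.1,-0.3],[0,0,0]],[[0.4,0.2,-0.5],[0,0,0]],[[0.55,0.25,-0.6],[0,0,0]],[[0.7,0.3,-0.6],[0,0,0]],[[0.85,0.4,-0.6],[0,0,0]],[[1,0.5,-0.6],[0,0,0]],[[1,0.5,-0.6],[0,0,0]],[[1,0.5,-0.6],[0,0,0]],[[1,0.5,-0.6],[0,0,0]]]'
python3 -m inch '[[[0.15,0.05,0],[0,0,0]],[[0.3,0.1,0],[0,0,0]],[[0.45,0.2,0],[0,0,0]],[[0.6,0.3,0],[0,0,0]],[[0.75,0.4,0],[0,0,0]],[[0.9,0.5,0],[0,0,0]],[[1,0.6,0],[0,0,0]],[[1,0.6,0],[0,0,0]],[[1,0.6,0],[0,0,0]],[[1,0.6,0],[0,0,0]]]'
python3 - <<'E'
from h import *
o=manip.get_obs()
for y,x,z,uv in [(.0056,.4948,.0897,(461,314)),(.1626,.5235,.0833,(464,315))]:
    q=dict(position=[x,y,z],ee_rot=[.7071,.7071,0,0]); print(onz('wrist',uv,.06,q))
w,o=snap('wrist','wrist8.png');print(o['position'],o['grip_width'],proj('wrist',np.array([.5633,-.0067,.06]),o))
cv2.imwrite('pics/w8.png',cv2.imread('pics/wrist8.png'))
E
```

```text
clock: 23.95
position: [0.4503, -0.286, 0.0826]
ee_rot: [0.706, 0.708, -0.0, -0.001]
ft_force: [0.3, 0.7, -2.2]
grip_width: 0.515
grasp_force: 41.0
clock: 24.95
position: [0.49, -0.2083, 0.1308]
ee_rot: [0.707, 0.707, -0.0, -0.0]
ft_force: [0.1, 0.4, -0.8]
grip_width: 0.515
grasp_force: 41.0
clock: 25.95
position: [0.5381, -0.1285, 0.1311]
ee_rot: [0.708, 0.707, -0.0, 0.0]
ft_force: [-0.8, -1.7, -1.2]
grip_width: 0.514
grasp_force: 41.0
[ 0.56473409 -0.00918979  0.06      ]
[0.59233121 0.15072337 0.06      ]
[ 0.53810395 -0.12845265  0.13111234] 0.5136680397255352 [368.85698905  17.11012495]
```

View pics/w8.png

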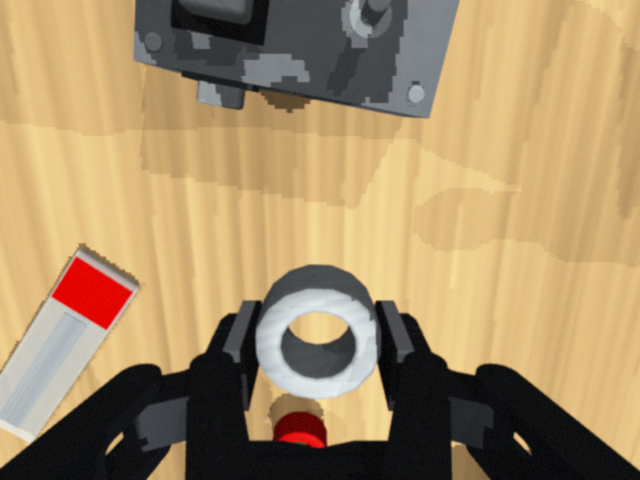

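The collar is held upright, with its top face at (318,343). The right stud washer is at about (366,17), as predicted (369,17).

```bash
python3 -m inch '[[[0.15,0.05,0],[0,0,0]],[[0.3,0.1,0],[0,0,0]],[[0.45,0.2,0],[0,0,0]],[[0.6,0.3,0],[0,0,0]],[[0.75,0.32,0],[0,0,0]],[[0.9,0.32,0],[0,0,0]],[[1,0.32,0],[0,0,0]],[[1,0.32,0],[0,0,0]],[[1,0.32,0],[0,0,0]],[[1,0.32,0],[0,0,0]]]'
python3 - <<'E'
from h import *
q=dict(position=[.5381,-.12845,.1311],ee_rot=[.7071,.7071,0,0]); print('collar-TCP',onz('wrist',(318,343),.1517,q)-[.5381,-.12845,.1311])
w,o=snap('wrist','wrist9.png');print(o['position'])
im=w[60:320,200:540];cv2.imwrite('pics/w9.png',cv2.resize(im[:,:,::-1],None,fx=2,fy=2))
print(proj('wrist',np.array([.5635,-.0078,.06]),o),proj('wrist',np.array([.5635,-.0078,.09]),o))
E
```

```text
clock: 27.0
position: [0.5639, -0.0484, 0.1312]
ee_rot: [0.707, 0.707, -0.0, 0.0]
ft_force: [-0.5, 0.2, -1.2]
grip_width: 0.515
grasp_force: 41.0
collar-TCP [0.00050609 0.00083285 0.0206    ]
[ 0.56394412 -0.04843341  0.13124326]
[315.93487415 185.73013854] [315.67816065 196.86950791]
```

View pics/w9.png

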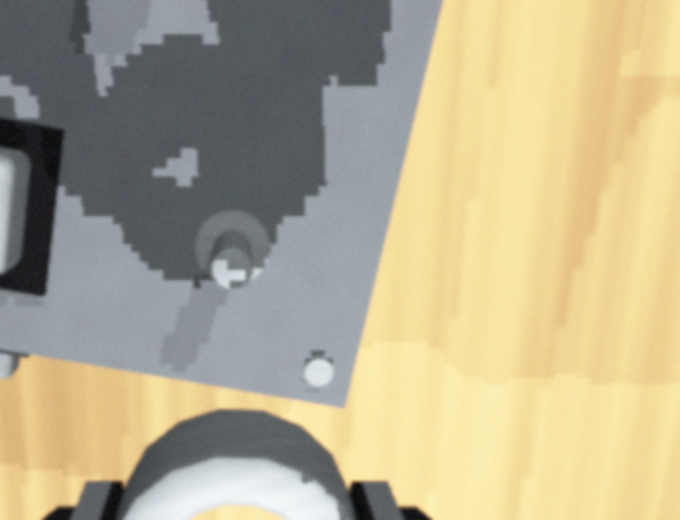

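The stud washer is at full-image (316,182) and its top at (316,194), about 1 mm farther in +y than predicted. I'll move over it, then lower.

```bash
python3 -m inch '[[[0.1,0,0],[0,0,0]],[[0.2,0,0],[0,0,0]],[[0.3,0,0],[0,0,0]],[[0.4,-0.01,0],[0,0,0]],[[0.48,-0.01,0],[0,0,0]],[[0.513,-0.01,0],[0,0,0]],[[0.513,-0.01,0.05],[0,0,0]],[[0.513,-0.01,0.15],[0,0,0]],[[0.513,-0.01,0.25],[0,0,0]],[[0.513,-0.01,0.25],[0,0,0]]]'
python3 - <<'E'
from h import *
w,o=snap('wrist','wrist10.png')
a=cv2.resize(w[180:480,160:480],(400,375));s,_=snap('side','side10.png');b=cv2.resize(s[200:330,240:370],(375,375))
c,_=snap('scene','scene10.png')
cv2.imwrite('pics/m10.png',np.hstack([a,b])[:,:,::-1])
E
```

```text
clock: 28.05
position: [0.5623, -0.007, 0.1094]
ee_rot: [0.707, 0.707, -0.001, -0.001]
ft_force: [0.3, 0.3, -1.1]
grip_width: 0.512
grasp_force: 41.0
```

View pics/m10.png

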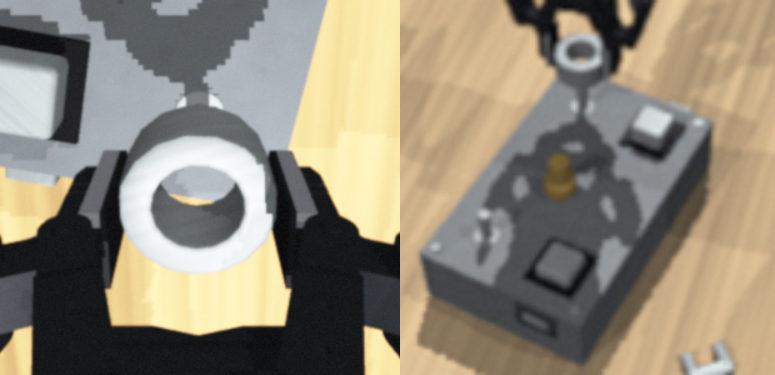

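The collar is aligned above the right stud in both views. Lowering.

```bash
python3 -m inch '[[[0,0,0.05],[0,0,0]],[[0,0.01,0.1],[0,0,0]],[[0,0.01,0.15],[0,0,0]],[[0,0.01,0.2],[0,0,0]],[[0,0.01,0.25],[0,0,0]],[[0,0.01,0.3],[0,0,0]],[[0,0.01,0.34],[0,0,0]],[[0,0.01,0.37],[0,0,0]],[[0,0.01,0.4],[0,0,0]],[[0,0.01,0.4],[0,0,0]]]'
python3 -m inch '[[[0,0,0.03],[0,0,0]],[[0,0,0.06],[0,0,0]],[[0,0,0.08],[0,0,0]],[[0,0,0.1],[0,0,0]],[[0,0,0.12],[0,0,0]],[[0,0,0.13],[0,0,0]],[[0,0,0.14],[0,0,0]],[[0,0,0.145],[0,0,0]],[[0,0,0.15],[0,0,0]],[[0,0,0.15],[0,0,0]]]'
```

```text
clock: 29.2
position: [0.5639, -0.0065, 0.0789]
ee_rot: [0.707, 0.707, -0.0, -0.0]
ft_force: [-0.9, -0.1, -0.6]
grip_width: 0.512
grasp_force: 41.0
clock: 30.2
position: [0.5641, -0.0065, 0.0672]
ee_rot: [0.707, 0.707, 0.0, 0.0]
ft_force: [0.6, 1.1, -2.1]
grip_width: 0.515
grasp_force: 41.0
```

```bash
python3 -m inch '[[[0,0,0.004],[0,0,0]],[[0,0,0.008],[0,0,0]],[[0,0,0.012],[0,0,0]],[[0,0,0.016],[0,0,0]],[[0,0,0.02],[0,0,0]],[[0,0,0.024],[0,0,0]],[[0,0,0.028],[0,0,0]],[[0,0,0.03],[0,0,0]],[[0,0,0.03],[0,0,0]],[[0,0,0.03],[0,0,0]]]'
```

```text
clock: 31.2
position: [0.5641, -0.0065, 0.0648]
ee_rot: [0.707, 0.707, 0.0, 0.0]
ft_force: [0.6, -0.6, -2.2]
grip_width: 0.514
grasp_force: 41.0
```

```bash
python3 -m inch '[[[0,0,0],[0,0,0]],[[0,0,0],[0,0,0]],[[0,0,0],[0,0,0]],[[0,0,0],[0,0,0]],[[0,0,0],[0,0,0]],[[0,0,0],[0,0,0]],[[0,0,0],[0,0,0]],[[0,0,0],[0,0,0]],[[0,0,0],[0,0,0]],[[0,0,0],[0,0,0]]]' 0.7 40
python3 -m inch '[[[0,0,-0.05],[0,0,0]],[[0,0,-0.1],[0,0,0]],[[0,0,-0.2],[0,0,0]],[[0,0,-0.35],[0,0,0]],[[0,0,-0.5],[0,0,0]],[[0,0,-0.7],[0,0,0]],[[0,0,-0.9],[0,0,0]],[[0,0,-1],[0,0,0]],[[0,0,-1],[0,0,0]],[[0,0,-1],[0,0,0]]]'
python3 - <<'E'
from h import *
w,o=snap('wrist','wrist11.png');s,_=snap('side','side11.png');c,_=snap('scene','scene11.png')
M=np.hstack([cv2.resize(w,(400,300)),cv2.resize(s[200:330,240:370],(300,300))]);cv2.imwrite('pics/m11.png',M[:,:,::-1])
E
```

```text
clock: 32.2
position: [0.5641, -0.0065, 0.0647]
ee_rot: [0.707, 0.707, 0.0, 0.0]
ft_force: [0.3, -0.1, 1.3]
grip_width: 0.699
grasp_force: 0.0
clock: 33.2
position: [0.5639, -0.0065, 0.1446]
ee_rot: [0.707, 0.707, -0.0, -0.0]
ft_force: [-0.8, 0.3, -0.7]
grip_width: 0.702
grasp_force: 0.0
```

View pics/m11.png

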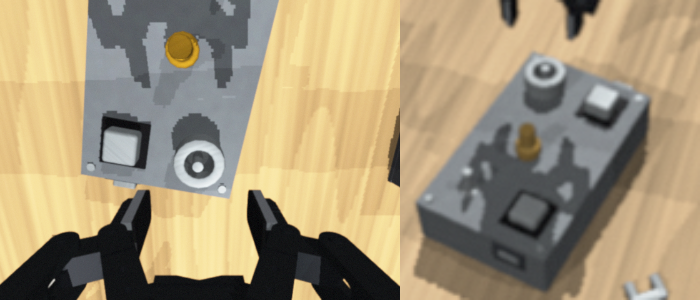

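The collar sits flat, with the stud centred in its bore at (198,165). The right bolt is still out at (125,183), and the left bolt is drawn in.

```bash
python3 -c "
from workcell import manip
print(manip.hand_in())"
```

```text
the job is handed in; nothing more can be done
None
```

The job is handed in (no verdict was shown): the right latch held at about 10.4 N, so I left it latched and set the steel collar flat over the stud behind it, and the left latch clicked and is released.

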